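Draw the bolt of the round-hatch sample case

TASK

Unbolt the sample case with the round hatch: lift the bolt's ball handle up out of its notch, slide the bolt all the way out of its keeper on the hatch until it stops, and let go. Leave the bolt of the case with the square hatch as it is.

Things in the scene. Friction and masses are not known exactly. Their poses are not given: they have to be found in the camera images.
- round_knob (a point): Centre of the 18 mm steel ball on the round-hatch case's bolt handle; 8 mm stem, ball centre 45 mm from the bolt's centre line. z: along the stem, out to the ball; y: level, along the bolt, the way it slides out (away from hatch, roughly robot's left); x = y cross z. At first the stem points to the robot's side, 20-26 deg above level; ball 98 mm above worktop, 38 above case top, free all round
- round_handle (a joint): Angle of that handle about the bolt's centre line (level, 82 mm above the worktop), rad: 0 in the notch (stem 20 deg above level), grows as lifted; 1.22 straight up (ball 127 mm above the worktop), stop at 1.45. Clear of the notch, so the bolt can slide, above about 0.65. Slight friction (0.7 N at the ball); stays where left. Barrel casing 36 mm wide, its top 94 mm above the worktop
- round_bolt (a joint): Travel of the bolt on the grey case 110 x 200 x 60 mm with the round aluminium hatch (84 mm across), fixed on the worktop, turned up to 17 deg. Metres: 0 home in the keeper on the hatch, 0.038 drawn out to its stop; the tip leaves the keeper at 0.018, the hatch edge at 0.025. Takes about 2 N, stays where left. With the handle in the notch it moves only about 1.5 mm
- square_bolt (a joint): Travel of the same kind of bolt on the other case, alike but with a square hatch 84 x 84 mm; metres, 0 home in its keeper. To be left as it is

How it is judged:
On the way:
1. the round-hatch case's bolt handle is lifted clear of the notch (value of joint round_handle above 0.45 rad), for 0.1 s.
At the end, for the whole second after the job is handed in: The bolt of the round-hatch case is drawn out by at least 28 mm of its 38 mm travel, so clear of keeper and hatch, and at rest; the other bolt is still home (within 10 mm) (value of joint round_bolt above 0.028 m and value of joint square_bolt below 0.01 m and velocity of joint round_bolt between -0.01 and 0.01 m/s); the robot touches nothing.
It fails at once if the bolt of the square-hatch case is drawn (value of joint square_bolt above 0.01 m).
It also fails if it takes over 35 s, if anything falls off the work surface, if the arm or the gripper's body presses on something with over 40 N, if the wrist force passes 120 N, or if a joint passes its speed limit or range.

ROBOT

A 6-joint arm with a two-finger parallel gripper is mounted at the origin on a cart in front of the work surface, level with it; the furniture and walls round the work are solid. World frame = base frame: x ahead of the robot, y to its left, z up, the work surface at z = 0. Lengths are in m, angles in rad, forces in N, time in s.
With the tool pointing down it reaches from about 0.35 to 0.775 m from the base axis. Payload 7.3 kg.
Tool frame: the origin (TCP) lies midway between the tips of the shut fingers; the grasp point (between the pads) lies 19 mm behind it; z points along the fingers, y is the direction in which the jaws open and shut (so a half turn about z gives the same grasp; the last joint's range is limited). The gripper opens to 92 mm and grips with 3 to 60 N. Pads are 19 mm wide; open, the fingers measure 130 mm over their backs; the gripper's body (75 mm by 190 mm) begins 47 mm behind the grasp point.
Start: joints at [0.999, 0.342, 1.524, -0, 1.275, -0.146], TCP at [0.217, 0.478, 0.227] pointing down, gripper open.
Joint ranges: [-2.53, 2.53], [-0.77, 2.02], [0.04, 2.7], [-1, 4.14], [0.28, 2.66], [-3.11, 3.11]. Speed limits (rad/s): [2.57, 2.57, 3.14, 3.14, 3.14, 3.14].

INTERFACE

Orientations are given as a rotation vector (axis times angle).
In Python, from plant import goto, line_to, movej, gripper_to, wait, solve_ik, get_obs, capture, camera_info, PlanningError, close_job, search_frame, outline_of gives the robot as it stands. The module is installed in compiled form; this text tells all that it offers. Calls block until the motion is done:
- goto(position, orientation): joint-space move of the TCP to a pose.
- line_to(position, attitude=None, max_speed=0.15, guard=None): straight line of the TCP; attitude=None keeps the orientation; max_speed is the mean speed in m/s. With guard (N) it stops when the force on the tool has changed by that much, and returns True; else False.
- movej(angles): joint-space move.
- gripper_to(opening, effort=None): opening from 0.0 (shut) to 1.0 (fully open); effort is the grip in N (None keeps the last); returns when the fingers have stopped.
- wait(seconds).
- solve_ik(position, orientation): joint angles nearest the present ones, or None.
- get_obs(): the state.
- capture(name): name is "scene" or "top" or "wrist"; returns the picture (480x640x3 uint8, red, green, blue); there is no depth.
- camera_info(name): a dict with "fx", "fy", "cx", "cy" (pixels), "D" ([k1, k2, p1, p2, k3] as OpenCV has them; the pictures are not rectified), "T" (4x4, takes a point from camera to world coordinates). Camera axes: x right, y up, looking along -z (the intrinsics and any distortion apply to the point x, -y, -z); pixel columns grow to the right and rows downward; lengths in m; the calibration is good to about 2 mm. A picture is of the moment at which its call begins: read the wrist's pose just before it. camera_info takes no time and is no camera call; for the wrist camera it gives the pose at the moment of the call.
A pose or a line that the arm cannot do raises PlanningError and nothing moves.
- close_job(): hands the job in, once; it reports no verdict.
Trained networks look in the newest picture that a camera, given by its name, has taken for a name from the list of things; names that differ only in an ending like _2 or _b are one class to them, and where a whole thing is asked for, a point or a joint stands for the part that bears it (a point fixed in the world has none). Each returns a list of dicts, best first, with "confidence" (0 to 1); they miss things now and then, are a little off and sometimes report something else, mostly with a low value. They report only what shows in the picture. A call takes as long as a camera call.
- search_frame(camera, query): "location" ([column, row] in pixels, amid what is visible of it).
- outline_of(camera, query): "mask" (480x640 bool, what is visible of it) and "location" ([column, row] in pixels, amid what is visible of it).
The state is a dict: "time_s": time; "qpos": joint angles; "joint_vel": joint speeds; "effort": joint torques, N m; "tcp_pos": TCP position; "tcp_rot": TCP orientation; "force": force on the tool from outside, world axes, zero at the start; "moment": the same for the moment, N m; "opening": opening from 0.0 (shut) to 1.0 (fully open).
Only numpy, scipy, OpenCV 4.12 (cv2) and the standard library are available. Lean on these libraries where they do the work, as an engineer would, in place of code of your own. Each camera call takes 0.05 s, during which the arm holds its last target.

## Working session

There is one attempt and no reset: what is moved stays moved. The work goes in short steps, each a Python script; the robot and the scene stay as the last script left them, time stands still between calls to the robot, and variables do not carry over. Pictures are saved under pics/ and viewed, and the job is handed in when it is done.

```bash
mkdir -p pics; cat > h.py <<'E'
import numpy as np, cv2
from plant import *
np.set_printoptions(precision=4,suppress=True)
def save(name,fn):
    im=capture(name); cv2.imwrite('pics/'+fn,im[:,:,::-1]); return im
def ray(ci,uv):
    K=np.array([[ci['fx'],0,ci['cx']],[0,ci['fy'],ci['cy']],[0,0,1]])
    p=cv2.undistortPoints(np.array([[uv]],float),K,np.array(ci['D'],float))[0,0]
    T=np.array(ci['T']); d=T[:3,:3]@np.array([p[0],-p[1],-1]); return T[:3,3],d
def onz(ci,uv,z):
    o,d=ray(ci,uv); return o+d*(z-o[2])/d[2]
def proj(ci,P):
    K=np.array([[ci['fx'],0,ci['cx']],[0,ci['fy'],ci['cy']],[0,0,1]])
    T=np.array(ci['T']); c=T[:3,:3].T@(np.array(P)-T[:3,3]); c=c*[1,-1,-1]
    return cv2.projectPoints(c.reshape(1,1,3),np.zeros(3),np.zeros(3),K,np.array(ci['D'],float))[0][0,0]
def tri(rays):
    A=np.zeros((3,3));b=np.zeros(3)
    for o,d in rays:
        d=d/np.linalg.norm(d);M=np.eye(3)-np.outer(d,d);A+=M;b+=M@o
    X=np.linalg.solve(A,b); return X,[np.linalg.norm((np.eye(3)-np.outer(d,d)/(d@d))@(X-o)) for o,d in rays]
E
python3 - <<'E'
from h import *
print(get_obs())
for c in ['scene','top','wrist']:
    save(c,f'a_{c}.png'); ci=camera_info(c); print(c,np.array(ci['T'])[:3,3])
    for q in ['round_knob','round_bolt','square_bolt']:
        for r in search_frame(c,q): print(c,q,r, onz(ci,r['location'],.098))
E
```

```text
{'time_s': 0.0, 'qpos': array([ 0.999 ,  0.3427,  1.525 ,  0.    ,  1.2754, -0.146 ]), 'joint_vel': array([ 0.0003,  0.0001,  0.0005, -0.0003, -0.0022,  0.0009]), 'effort': array([ -0.0031, -43.1243, -24.4214,   0.0714,   0.0561,  -0.0001]), 'tcp_pos': array([0.2166, 0.4778, 0.226 ]), 'tcp_rot': array([-0.6637, -3.0701,  0.0023]), 'force': array([-0.3401,  0.5237, -0.6376]), 'moment': array([-0.0409, -0.0225,  0.0128]), 'opening': 1.0016452244346137}
scene [ 0.0098 -0.7141  0.6845]
scene round_knob {'location': [359.5, 322.7], 'confidence': 0.44} [ 0.4494 -0.2219  0.098 ]
scene round_bolt {'location': [367.9, 323.6], 'confidence': 0.69} [ 0.4596 -0.2312  0.098 ]
scene square_bolt {'location': [244.2, 212.1], 'confidence': 0.66} [0.4606 0.1968 0.098 ]
top [ 0.3268 -0.0231  1.1231]
top round_knob {'location': [425.8, 272.0], 'confidence': 0.58} [ 0.4466 -0.222   0.098 ]
top round_bolt {'location': [425.9, 261.6], 'confidence': 0.8} [ 0.4666 -0.2225  0.098 ]
top square_bolt {'location': [202.3, 258.0], 'confidence': 0.67} [0.4682 0.2054 0.098 ]
wrist [0.1558 0.5057 0.3853]
```

View pics/a_scene.png

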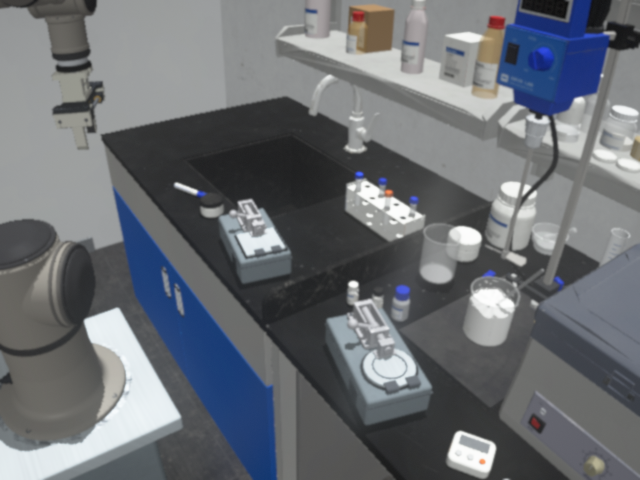

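View pics/a_top.png

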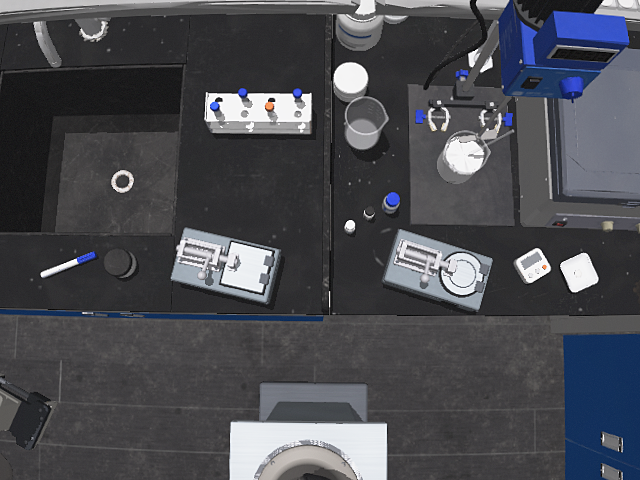

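```bash
python3 - <<'E'
from h import *
import cv2
for f,(x,y) in {'a_scene':(370,320),'a_top':(430,260)}.items():
    im=cv2.imread(f'pics/{f}.png')[y-60:y+60,x-70:x+70]
    cv2.imwrite(f'pics/{f}_c.png',cv2.resize(im,None,fx=5,fy=5,interpolation=cv2.INTER_CUBIC))
E
```

```text
(no output)
```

View pics/a_scene_c.png

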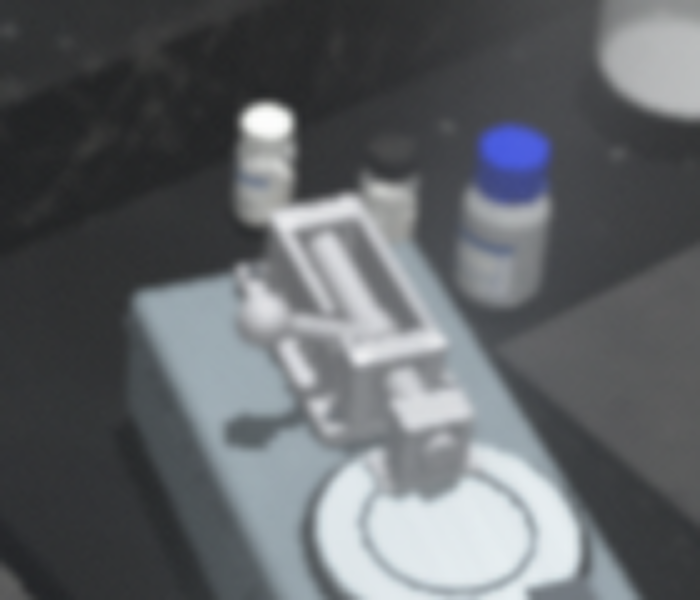

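View pics/a_top_c.png

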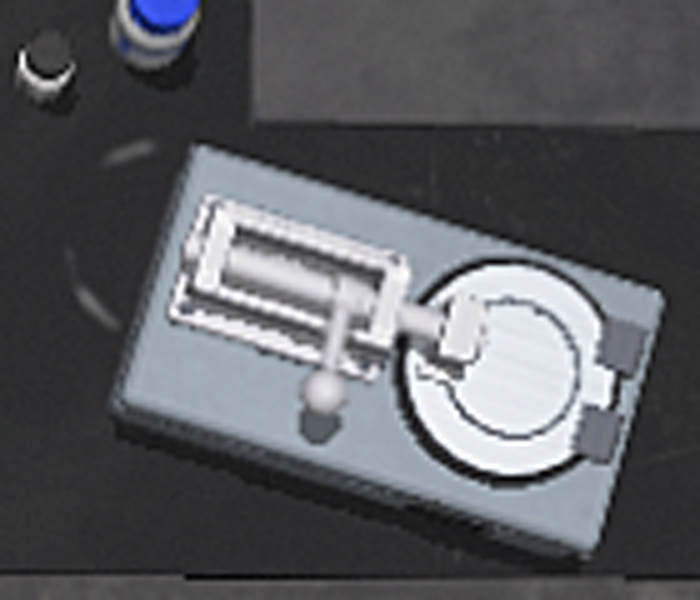

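```bash
python3 - <<'E'
from h import *
s,t=camera_info('scene'),camera_info('top')
print(tri([ray(s,(352.4,322)),ray(t,(425,278.4))]))
print('ball',onz(t,(425,278.4),.098),onz(s,(352.4,322),.098))
# axis: bolt center at z .088 (top of rod), case edges at z .06
f=lambda c,z:onz(t,(c[0]/5+360,c[1]/5+200),z)
a,b=f((230,262),.088),f((440,325),.088)
print('axis',a,b,np.degrees(np.arctan2(*(a-b)[[1,0]])))
A,B,C,D=[f(c,.06) for c in [(195,145),(663,292),(590,553),(118,405)]]
for p,q in [(A,B),(D,C)]: print(np.degrees(np.arctan2(*(p-q)[[1,0]])),np.linalg.norm(p-q))
print(A,B,C,D)
y=(a-b)/np.linalg.norm(a-b); ball=onz(t,(425,278.4),.098)
n=np.array([-y[1],y[0],0]); print(y,n,'perp dist',(ball-a)@n)
E
```

```text
(array([ 0.4345, -0.2196,  0.1049]), [np.float64(0.0011325600174129015), np.float64(0.0011325600174129557)])
ball [ 0.4343 -0.2203  0.098 ] [ 0.4407 -0.2141  0.098 ]
axis [ 0.4854 -0.1859  0.088 ] [ 0.4618 -0.2676  0.088 ] 73.87252679714653
73.18754380842344 0.19725306983421842
73.1008861827228 0.1959125891285055
[ 0.5368 -0.1768  0.06  ] [ 0.4798 -0.3656  0.06  ] [ 0.3753 -0.3329  0.06  ] [ 0.4323 -0.1454  0.06  ]
[0.2778 0.9606 0.    ] [-0.9606  0.2778  0.    ] perp dist 0.039589669503072376
```

```bash
cat >> h.py <<'E'
from scipy.spatial.transform import Rotation as R
th=np.radians(73.2); Y=np.array([np.cos(th),np.sin(th),0]); N=np.array([-Y[1],Y[0],0]) # N: toward robot
def ori(s):
    z=np.array([0,0,-1.]);y=s*Y;return R.from_matrix(np.c_[np.cross(y,z),y,z]).as_rotvec()
E
python3 - <<'E'
from h import *
for s in (1,-1):
    print(s,solve_ik([.4345,-.22,.2],ori(s)),solve_ik([.4345,-.22,.087],ori(s)))
q0=get_obs()['qpos']
s=min((1,-1),key=lambda s:np.abs(solve_ik([.4345,-.22,.2],ori(s))-q0).max()); print(s)
goto([.4345,-.22,.2],ori(s)); gripper_to(.6)
o=get_obs();ci=camera_info('wrist');save('wrist','b_w.png')
print(o['time_s'],o['tcp_pos'],o['force'],np.array(ci['T'])[:3,3])
for r in search_frame('wrist','round_knob'): print(r,onz(ci,r['location'],.098))
print(proj(ci,[.4345,-.22,.098]))
E
```

```text
1 [-0.6262  0.2975  1.6676  0.      1.1764 -1.9038] [-0.6262  0.4407  1.8132  0.      0.8877 -1.9038]
-1 [-0.6262  0.2975  1.6676 -0.      1.1764  1.2378] [-0.6262  0.4407  1.8132 -0.      0.8877  1.2378]
-1
3.9667 [ 0.4345 -0.22    0.2   ] [ 0.2141  0.0955 -0.2635] [ 0.4984 -0.2394  0.3587]
{'location': [321.1, 217.6], 'confidence': 0.57} [ 0.453  -0.2238  0.098 ]
[323.8912 247.2129]
```

View pics/b_w.png

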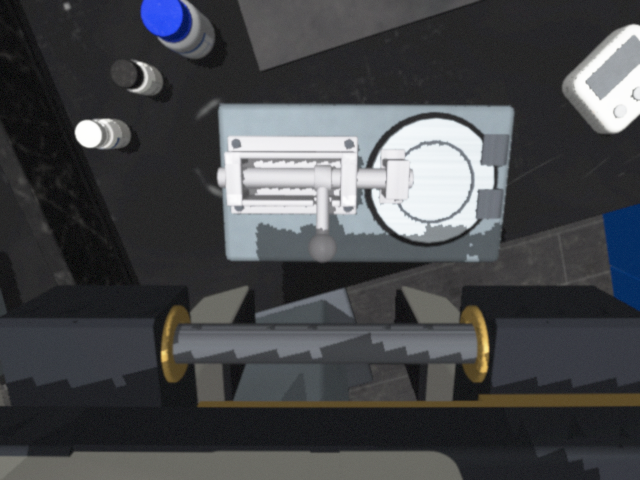

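```bash
python3 - <<'E'
from h import *
B=np.array([.4347,-.2192,.098]); D=np.array([0,0,-.013])
print(line_to(B+D,max_speed=.1,guard=8))
o=get_obs();print(o['time_s'],o['tcp_pos'],o['force'])
gripper_to(0,effort=15)
o=get_obs();print('gripped',o['time_s'],o['opening']*92,o['force'])
save('wrist','c_w.png')
E
```

```text
False
5.3667 [ 0.435  -0.2194  0.0855] [ 1.0492  0.815  -0.0834]
gripped 6.0667 16.525379265728123 [1.6951 3.7046 0.3447]
```

View pics/c_w.png

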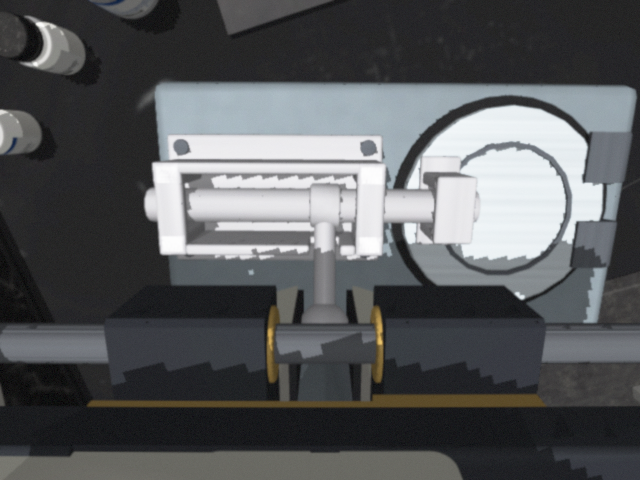

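The ball (about 322,312) sits between the pads, with an opening of 16.5 mm that fits the ball. Next I lift it along the arc.

```bash
python3 - <<'E'
from h import *
p0=get_obs()['tcp_pos']; f0=np.radians(20.8); r=.045
for d in range(8,57,8):
    f=f0+np.radians(d)
    p=p0+ -N*r*(np.cos(f0)-np.cos(f))+np.array([0,0,r*(np.sin(f)-np.sin(f0))])
    g=line_to(p,max_speed=.04,guard=20)
    o=get_obs();print(d,g,round(o['time_s'],2),o['tcp_pos']-p,o['force'],o['opening']*92)
    if g: break
save('wrist','d_w.png');save('scene','d_s.png')
E
```

```text
8 False 6.42 [ 0.0004 -0.0001  0.0002] [ 3.0359  2.7681 -1.1817] 16.509498068656114
16 False 6.73 [ 0.0001 -0.      0.0002] [ 2.9147  2.407  -2.0759] 16.272039723922408
24 False 7.04 [ 0.     -0.      0.0002] [ 0.7706  2.1549 -0.5034] 16.678409459865062
32 False 7.35 [ 0.0002 -0.0001  0.0003] [-0.1136  1.8016  0.0187] 16.516426145464255
40 False 7.66 [ 0.0004 -0.0002  0.0003] [-0.6085  3.4233  1.222 ] 16.571466864439508
48 False 7.97 [ 0.0005 -0.0002  0.0002] [ 0.9579  2.6195 -1.0759] 16.404182187985285
56 False 8.28 [ 0.0005 -0.0002  0.0001] [-0.6673  2.0549 -0.1993] 16.246170965913898
```

View pics/d_w.png

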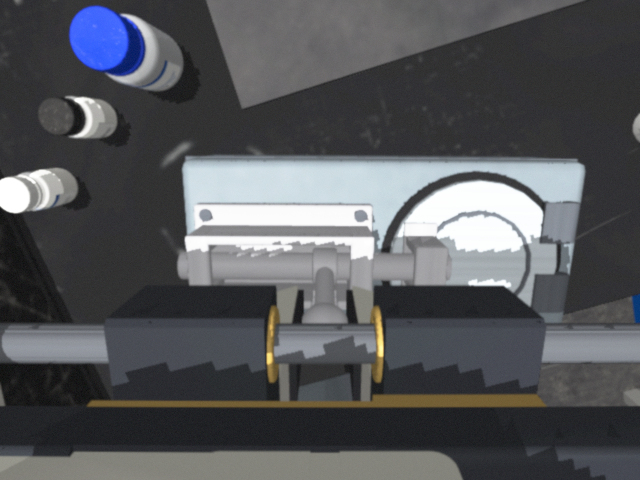

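The handle followed the lift: the ball is still in the pads at (322,312), and the stem now points steeply up towards it. Next I slide the bolt out.

```bash
python3 - <<'E'
from h import *
p0=get_obs()['tcp_pos']
g=line_to(p0+Y*.034,max_speed=.04,guard=20)
o=get_obs();print(g,round(o['time_s'],2),(o['tcp_pos']-p0)@Y,o['force'],o['opening']*92)
if not g:
    g=line_to(p0+Y*.040,max_speed=.02,guard=12)
    o=get_obs();print(g,round(o['time_s'],2),(o['tcp_pos']-p0)@Y,o['force'],o['opening']*92)
save('wrist','e_w.png');save('scene','e_s.png')
E
```

```text
False 9.38 0.03449817643761129 [ 0.5784  1.6398 -0.7423] 16.33032638984258
False 9.82 0.038690822550366294 [-3.3201 -7.0183 -2.1094] 16.51794230678248
```

View pics/e_w.png

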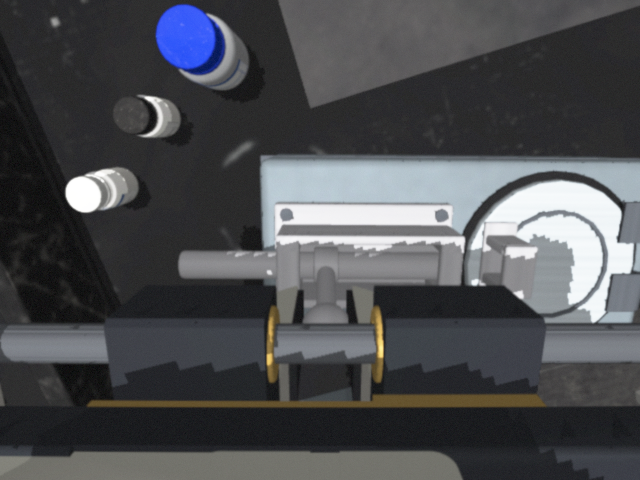

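The bolt is at its stop: the force reversed at 38.7 mm, the tip has left the keeper and the rod sticks out on the left (180–270, 263). I release and back off.

```bash
python3 - <<'E'
from h import *
p=get_obs()['tcp_pos']
line_to(p-Y*.0008,max_speed=.02)
gripper_to(.5)
p=get_obs()['tcp_pos']
print(get_obs()['force'],line_to(p+[0,0,.12],max_speed=.12,guard=15))
o=get_obs();print(round(o['time_s'],2),o['tcp_pos'],o['force'])
im=save('wrist','f_w.png');save('top','f_t.png')
im=cv2.imread('pics/f_t.png')[180:320,150:510]
cv2.imwrite('pics/f_tc.png',cv2.resize(im,None,fx=2.2,fy=2.2))
E
```

```text
[ 0.1733  0.7282 -0.6632] False
12.02 [ 0.476  -0.1915  0.2321] [ 0.3174 -0.0394  0.028 ]
```

View pics/f_w.png

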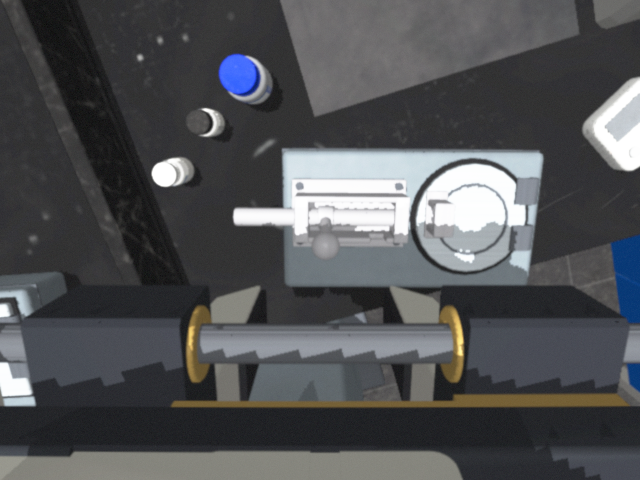

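View pics/f_tc.png

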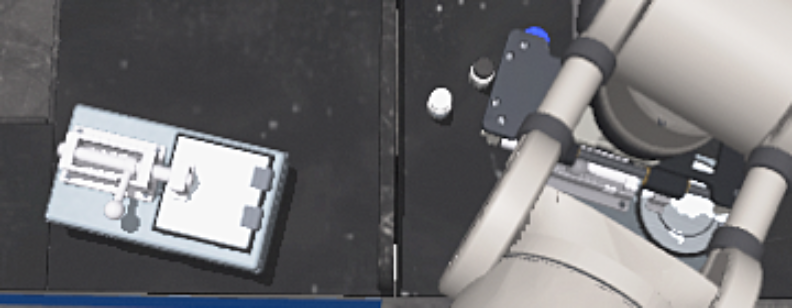

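The round bolt is out: its rod shows at (235–295, 216) and its tip has left the keeper at (440,215). The handle stays up with the ball at (325,245), the gripper is free, and the square-hatch bolt is still home.

```bash
python3 -c "
from plant import *
close_job()"
```

```text
the job is handed in; nothing more can be done
```

The round-hatch case is unbolted and the job is handed in; the call reports no verdict, so the result below rests on my own checks.

**What I did:** I gripped the ball across the bolt direction and lifted the handle by about 56° (0.98 rad). I then slid the bolt out until it met its stop, where the force reversed at 38.7 mm of tool travel. After backing off 0.8 mm to ease the pressure, I opened the gripper and rose 120 mm.

**Last checks, at about 12 s:**
- **Round bolt:** the wrist picture shows its tip clear of the keeper and the hatch, with the handle still up.
- **Square bolt:** the top picture shows it still home.
- **Robot:** the gripper is free, with only about 0.3 N on the tool.

**Disagreements along the way:**
- The detector placed the knob 12–20 mm off along the stem, so I used the ball position read from the pictures, which the wrist camera confirmed to about 1 mm.
- Triangulation put the ball at 105 mm above the worktop against the given 98 mm. I used 98 mm, and the grip held.

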